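Hold a pump head against its sprung plunger for fastening

ROBOT

A 6-joint arm with a two-finger parallel gripper is mounted at the origin on the work surface. World frame = base frame: x ahead of the robot, y to its left, z up, the work surface at z = 0. Lengths are in mm, angles in rad, forces in N, time in s.
With the tool pointing down it reaches from about 275 to 750 mm from the base axis. Payload 10.2 kg.
Tool frame: the origin (TCP) lies midway between the tips of the shut fingers; the grasp point (between the pads) lies grasp_offset behind it (grasp_offset is the distance from the TCP to the grasp point, in mm); x points along the fingers, z is the direction in which the jaws open and shut, and the axes are right-handed (so a half turn about x gives the same grasp; the last joint's range is limited). The gripper opens to 85 mm and grips with 20 to 120 N. Pads are 22 mm wide; open, the fingers measure 114 mm over their backs; the gripper's body (76 mm by 85 mm) begins 54 mm behind the grasp point. The pads swing forward as they close: fully open they stand 13 mm farther back than shut.
Start: joints at [-1.43, 0.313, 1.498, -0, 1.331, -0.223], TCP at [186.797, -490.65, 231.294] pointing down, gripper open.
Joint ranges: [-2.94, 2.94], [-0.97, 2.17], [0.19, 2.56], [-1.23, 4.37], [0.02, 3.11], [-2.88, 2.88]. Speed limits (rad/s): [2.39, 2.39, 3.01, 3.14, 3.14, 3.14].

INTERFACE

Orientations are given as a unit quaternion [w, x, y, z].
In Python, from rig import sense, capture, calibration, finish_job, grasp_offset gives the robot as it stands.
- The arm moves only by the shell command python3 -m jog 'ROWS' [FORCE]. ROWS is JSON, a list of rows, each an object with "linear": the shift along the tool's x, y, z scaled (see below), a list of three; "rotation": the turn, a rotation vector about the tool's x, y, z scaled (see below), a list of three; "grip": the finger opening in mm, from 0 to 85.4. A call has 1 to 20 rows; each row is the pose to reach, as a shift and turn from the pose measured when the call began, along the tool's axes at that moment; what a row does not reach only later rows make up. The controller multiplies each number of a shift by 0.3 m and each number of a turn by 0.5 rad. A row lasts 1/12 s, in which the tool goes at most 41.7 mm and 7.16 degrees, less where a joint would pass 70% of its speed; a pose out of reach is approached as far as the arm can. A call with a number of a shift or a turn outside -1 to 1 is refused whole. A call with a gripper value outside its range is refused whole. The fingers move at their own pace and stop on an object; FORCE is the grip in N (left out, the last holds). Time passes only in rows, so rows that repeat a pose let the fingers close. It gives the time, the measured TCP pose, the force and the opening at its end, in the units of the state.
- sense(): the state, without advancing time (a new reading comes with each control period).
- capture(name): name is "scene" or "top" or "wrist"; returns (picture, depth): 420x560x3 uint8, red, green, blue; 420x560 float32, mm along the optical axis (not along the pixel's ray), 0 where there is no reading.
- calibration(name): a dict with "intrinsics" (3x3 intrinsics, pixels), "world_from_camera" (4x4, takes a point from camera to world coordinates). Camera axes: x right, y up, looking along -z (the intrinsics and any distortion apply to the point x, -y, -z); pixel columns grow to the right and rows downward; lengths in mm; the calibration is good to about 2 mm. A picture is of the moment at which its call begins: read the wrist's pose just before it. calibration takes no time and is no camera call; for the wrist camera it gives the pose at the moment of the call.
- finish_job(): hands the job in, once; it reports no verdict.
The state is a dict: "time_s": time; "joints": joint angles; "dq": joint speeds; "tau": joint torques, N m; "eef_pos": TCP position; "ee_rot": TCP orientation; "force": force on the tool from outside, world axes, zero at the start; "wrist_torque": the same for the moment, N m; "grip_width": opening from 0.0 (shut) to 1.0 (fully open).
Only numpy, scipy, OpenCV 4.12 (cv2) and the standard library are available. Lean on these libraries where they do the work, as an engineer would, in place of code of your own. Each camera call takes 0.05 s, during which the arm holds its last target.

TASK

Pick up the pump head with the blue cap, turn its flat bored face towards the red plunger and set it down on the service stand between the two yellow rails, still clear of the plunger. Then slide it squarely against the plunger and push until the plunger is about halfway in (10 mm of its 20 mm travel, about 10 N), never as far as its stop, so that a colleague can drive the fixing screws. Finish while still gripping or pushing the head there with a steady push: do not let go, and leave everything else on the bench where it is.

Things in the scene. Friction and masses are not known exactly. Their poses are not given: they have to be found in the camera images.
- head_blue: Pump head to hold: aluminium block 60 (x) x 46 (y) x 50 mm (z), 0.3 to 0.5 kg, origin at the centre of its underside, z up, +x towards its flat bored face. Two dark screw heads stand out 6 mm from its -x face. Stands upright on a 2 mm green mat. Grip it across its 46 mm width (along y) near the top, fingertips at least 12 mm above its underside to clear the stand's rails.
- head_blue_cap (a point): Top of the blue-capped head: a round BLUE cap, 36 mm across and 10 mm high, with a 12 mm steel stub 6 mm high on it. This point is the stub's top, 66 mm above the head's underside and 10 mm behind its middle (towards -x).
- head_blue_face (a point): Centre of the flat bored +x face of the blue-capped head, 30 mm ahead of its origin and 25 mm up. Meets the plunger tip.
- head_black: A second pump head of the same shape and size but with a BLACK cap, standing on the same green mat. The two may swap places. Leave it alone.
- stand: Service stand, fixed. Origin on the bench, under the front of the white upright drive plate; +x is the direction of pushing (into the plate), z up. Aluminium base 310 (x) x 120 mm (y), x from -150 to +160. Drive plate: x 0 to 14, 100 wide, up to z = 85 mm; behind it a dark motor, 60 mm diameter, nothing above z = 90 mm. The pushed head's x axis points along the stand's +x.
- ledge (a point): Point on the ledge (top of the stand's base, 20 mm above the bench) in the middle of the channel, 100 mm in front of the drive plate (stand x = -100, y = 0, z = 20 mm): a good place to set the head's underside centre. Two yellow rails, 8 mm high and 8 mm wide, run along the stand's x from -150 to -5 mm; the channel between is 62 mm wide.
- plunger_tip (a point): Centre of the front of the red plunger pad (28 mm diameter, 6 mm thick, on a 14 mm steel rod). At rest 24 mm in front of the drive plate (stand x = -24 mm), at y = 0, z = 45 mm in the stand's frame; moves in +x of the stand when pushed.
- plunger (a joint): How far the plunger is pushed in, in m: 0 at rest, 0.020 at its hard stop. Spring of 1 N per mm with no preload: 0.010 is 10 N. It springs back when let go.
- amber_bottle: Amber glass bottle with white cap, 72 mm diameter, 150 mm high, origin under its centre. Leave alone.
- vial_rack: Blue vial rack 110 x 170 mm, about 41 mm high with its vials, origin under its centre. Leave alone.
- torque_driver: Red-handled screwdriver, 200 mm long, lying on the bench. Leave alone.
- wrench: Steel wrench, 150 mm long, lying on the bench. Leave alone.
- beaker: Glass beaker, 70 mm diameter, 90 mm high, origin under its centre. Leave alone.
- seal_tray: White divided tray 100 x 140 x 30 mm, origin under its centre. Leave alone.
Not all that is in view belongs to the job. Leave any purple look-alike of the head_blue alone.

How it is judged:
By the outcome, as a careful person would: the job done as asked, in the order asked, and still so for the second after the job is handed in, while the arm keeps its last pose, push and grip.
It also fails if it takes over 43 s, if anything falls off the work surface, if the arm or the gripper's body presses on something with over 40 N, if the wrist force passes 120 N, or if a joint passes its speed limit or range.

## Working session

There is one attempt and no reset: what is moved stays moved. The work goes in short steps, Python scripts to look and compute and a shell command to move; the robot and the scene stay as the last step left them, time stands still between calls to the robot, and variables do not carry over. Pictures are saved under pics/ and viewed, and the job is handed in when it is done.

```bash
ls; mkdir -p pics
python3 - <<'E'
from rig import *
import cv2,numpy as np
np.set_printoptions(precision=4,suppress=True)
s=sense();print(s);print(grasp_offset)
for n in("scene","top","wrist"):
    c=calibration(n);print(n,c)
    p,d=capture(n);cv2.imwrite(f"pics/{n}0.png",p[:,:,::-1]);np.save(f"pics/{n}0.npy",d)
E
```

```text
pics
{'time_s': 0.0, 'joints': array([-1.4304,  0.3134,  1.4984,  0.    ,  1.331 , -0.2234]), 'dq': array([ 0.0017,  0.0014, -0.0013, -0.001 ,  0.0001, -0.0004]), 'tau': array([ -0.0016, -41.2268, -25.9744,  -0.0003,   0.0041,   0.    ]), 'eef_pos': array([ 186.7442, -490.3929,  230.7556]), 'ee_rot': array([ 0.5819,  0.4017,  0.5825, -0.401 ]), 'force': array([ 0.118 ,  0.5741, -0.4399]), 'wrist_torque': array([-0.0281,  0.0044, -0.0373]), 'grip_width': 0.9978021765649739}
18.700000000000003
scene {'intrinsics': array([[400.0601,   0.    , 275.8714],
       [  0.    , 400.0601, 207.9056],
       [  0.    ,   0.    ,   1.    ]]), 'world_from_camera': array([[  -0.5159,   -0.7074,    0.4832, 1152.0171],
       [   0.8566,   -0.4296,    0.2857,  206.1358],
       [   0.0055,    0.5613,    0.8276, 1040.341 ],
       [   0.    ,    0.    ,    0.    ,    1.    ]])}
top {'intrinsics': array([[528.2225,   0.    , 277.5135],
       [  0.    , 528.2225, 209.8233],
       [  0.    ,   0.    ,   1.    ]]), 'world_from_camera': array([[  -0.0713,    0.9753,   -0.2089,  336.5194],
       [  -0.9974,   -0.0705,    0.0113, -123.4464],
       [  -0.0037,    0.2092,    0.9779, 1276.5328],
       [   0.    ,    0.    ,    0.    ,    1.    ]])}
wrist {'intrinsics': array([[313.2624,   0.    , 275.2964],
       [  0.    , 313.2624, 209.2712],
       [  0.    ,   0.    ,   1.    ]]), 'world_from_camera': array([[   0.3567,    0.8909,    0.2811,  259.2385],
       [  -0.9342,    0.3408,    0.1053, -463.4872],
       [  -0.002 ,   -0.3002,    0.9539,  372.1742],
       [   0.    ,    0.    ,    0.    ,    1.    ]])}
```

View pics/scene0.png

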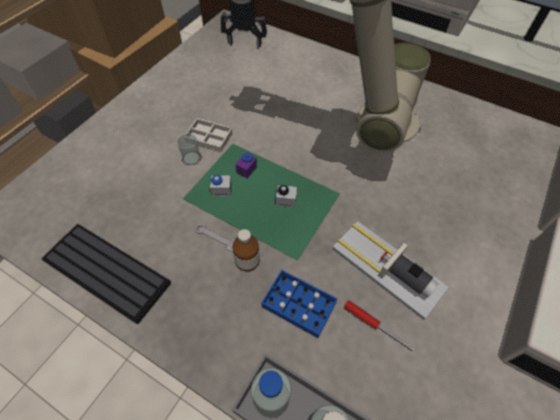

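View pics/top0.png

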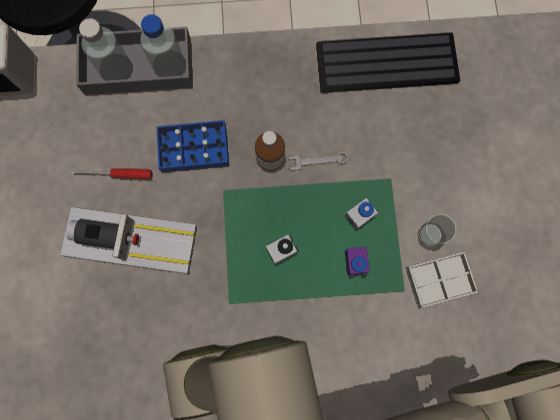

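View pics/wrist0.png

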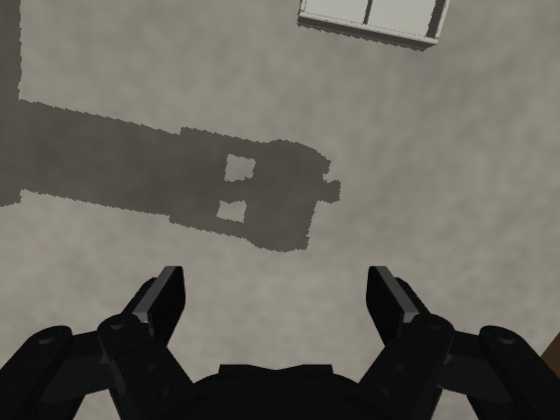

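The top view shows the white head with the blue cap at about (362,213), the black one at (282,249) and the purple look-alike at (358,262). The stand is at the left, its plunger at about (133,240) facing image right. Next: enlarged crops.

Run:
```python
import cv2
t=cv2.imread('pics/top0.png');s=cv2.imread('pics/scene0.png')
cv2.imwrite('pics/topA.png',cv2.resize(t[180:290,320:420],None,fx=5,fy=5,interpolation=cv2.INTER_CUBIC))
cv2.imwrite('pics/topB.png',cv2.resize(t[195:285,50:210],None,fx=5,fy=5,interpolation=cv2.INTER_CUBIC))
cv2.imwrite('pics/sceA.png',cv2.resize(s[140:220,190:310],None,fx=6,fy=6,interpolation=cv2.INTER_CUBIC))
cv2.imwrite('pics/sceB.png',cv2.resize(s[215:320,325:455],None,fx=5,fy=5,interpolation=cv2.INTER_CUBIC))
```

```text
(no output)
```

View pics/topA.png

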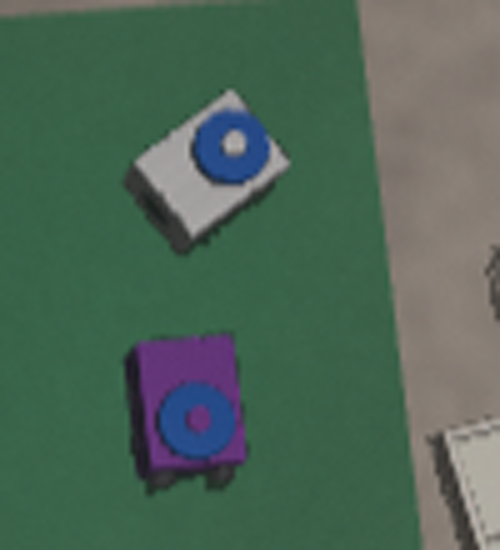

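View pics/topB.png

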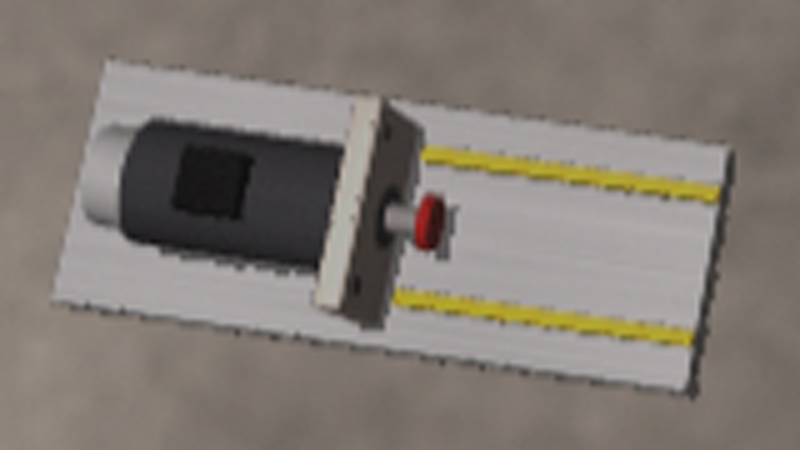

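View pics/sceA.png

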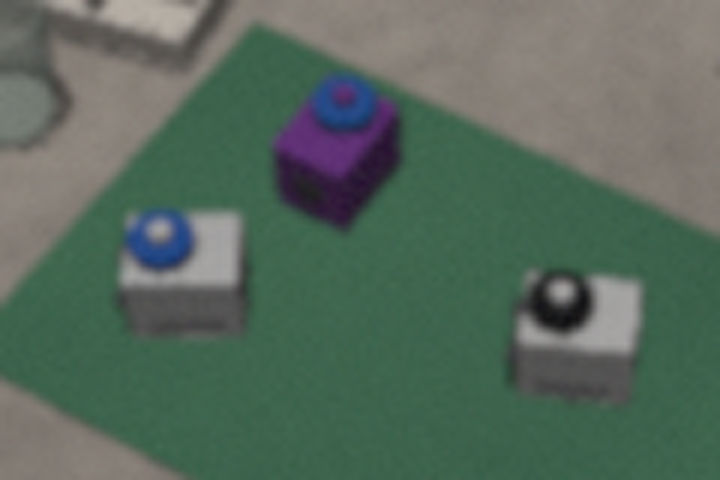

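View pics/sceB.png

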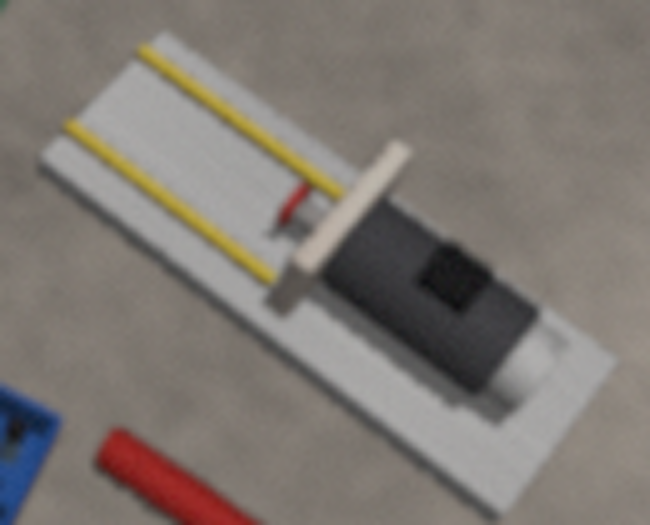

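```bash
cat > h.py <<'E'
import numpy as np
from rig import *
from scipy.optimize import least_squares
np.set_printoptions(precision=4,suppress=True)
def proj(c,P):
    K=c['intrinsics'];T=np.linalg.inv(c['world_from_camera']);q=(T[:3,:3]@np.atleast_2d(P).T).T+T[:3,3]
    return np.c_[K[0,0]*q[:,0]/-q[:,2]+K[0,2],K[1,1]*-q[:,1]/-q[:,2]+K[1,2]]
def tri(cs,uvs):
    f=lambda p:np.concatenate([(proj(c,p)[0]-uv) for c,uv in zip(cs,uvs)])
    r=least_squares(f,[400,-200,50.]);return r.x,np.abs(r.fun).max()
def up(p,s,o): return (np.array(p,float)+.5)/s-.5+np.array(o)
def fit(cs,uvs,M,x0):
    "uvs: list per cam (n,2), M model pts; x,y,z,yaw"
    def W(p): c,s=np.cos(p[3]),np.sin(p[3]);return M@np.array([[c,-s,0],[s,c,0],[0,0,1]]).T+p[:3]
    f=lambda p:np.concatenate([(proj(c,W(p))-uv)[~np.isnan(uv[:,0])].ravel() for c,uv in zip(cs,uvs)])
    r=least_squares(f,x0,x_scale=[10,10,10,.1]);return r.x,r.fun
E
python3 - <<'E'
from h import *
t,s=calibration('top'),calibration('scene')
# head: order of top corners (+x+y.. ) determine: +x end = lower-left in top image
A=up([(232,88),(291,162),(190,240),(133,165),(234,143)],5,(320,180))
B=up([(127,212),(243,212),(243,290),(120,282),(158,230)],6,(190,140))
# top-image: 232,88 (up) ; 291,162 (right); 190,240 (down); 133,165(left). Back end = up+right.
# world: up=+x, right=-y
for i,n in enumerate('U R D L stub'.split()):
    pass
# scene: (127,212)=? print single-view at z=52 both
def ray(c,uv,z):
    K=c['intrinsics'];d=np.array([(uv[0]-K[0,2])/K[0,0],-(uv[1]-K[1,2])/K[1,1],-1]);R=c['world_from_camera'];d=R[:3,:3]@d;o=R[:3,3];return o+d*(z-o[2])/d[2]
for uv in A[:4]:print('top',ray(t,uv,52))
for uv in B[:4]:print('sce',ray(s,uv,52))
print('stub',tri([t,s],[A[4],B[4]]), ray(t,A[4],68),ray(s,B[4],68))
SA=up([(108,60),(733,148),(690,392),(52,302)],5,(50,195))
SB=up([(615,360),(500,515),(42,160),(165,35)],5,(325,215))
for uv in SA:print('top',ray(t,uv,20))
for uv in SB:print('sce',ray(s,uv,20))
E
```

```text
top [ 613.6005 -349.9965   52.    ]
top [ 575.7607 -374.009    52.    ]
top [ 541.8931 -322.4885   52.    ]
top [ 579.7073 -299.3027   52.    ]
sce [ 573.9514 -375.7654   52.    ]
sce [ 542.2434 -323.6395   52.    ]
sce [ 584.533  -294.3214   52.    ]
sce [ 613.2028 -351.4136   52.    ]
stub (array([ 583.9337, -345.6181,   67.0948]), np.float64(0.17924765739425652)) [ 583.5919 -345.1578   68.    ] [ 584.6229 -345.6695   68.    ]
top [649.2959 363.3987  20.    ]
top [583.6797  60.7979  20.    ]
top [467.419   85.7849  20.    ]
top [532.2588 388.9473  20.    ]
sce [535.3747 387.7517  20.    ]
sce [650.9539 363.005   20.    ]
sce [586.4332  65.0912  20.    ]
sce [471.1432  90.3459  20.    ]
```

```bash
cat >> h.py <<'E'
def ray(c,uv,z):
    K=c['intrinsics'];d=np.array([(uv[0]-K[0,2])/K[0,0],-(uv[1]-K[1,2])/K[1,1],-1]);R=c['world_from_camera'];d=R[:3,:3]@d;o=R[:3,3];return o+d*(z-o[2])/d[2]
E
python3 - <<'E'
from h import *
t,s=calibration('top'),calibration('scene')
A=up([(232,88),(291,162),(190,240),(133,165),(234,143)],5,(320,180))
B=up([(120,282),(127,212),(243,212),(243,290),(158,230)],6,(190,140))
# U=(613,-350) back-right?; back end U,R ; head yaw~123deg, y axis=(-.83,-.55): R,D are +y side? 
M=np.array([[-30,-23,50],[-30,23,50],[30,23,50],[30,-23,50],[-10,0,66.]])
B=up([(120,282),(127,212),(243,212),(243,290),(158,230)],6,(190,140))
p,f=fit([t,s],[A,B],M,[578,-337,2,2.15]);print('head',p,np.degrees(p[3]),np.round(f,1))
SA=up([(108,60),(733,148),(690,392),(52,302)],5,(50,195))
SB=up([(500,515),(42,160),(165,35),(615,360)],5,(325,215))
M=np.array([[160,-60,20],[-150,-60,20],[-150,60,20],[160,60,20.]])
p,f=fit([t,s],[SA,SB],M,[540,220,2,1.36]);print('stand',p,np.degrees(p[3]),np.round(f,1))
c,sn=np.cos(p[3]),np.sin(p[3])
print('ledge',p[:2]-100*np.array([c,sn]),np.hypot(*(p[:2]-100*np.array([c,sn]))),'tip',p[:2]-24*np.array([c,sn]))
# tip picks
print('tip tri',tri([t,s],[up((440,222),5,(50,195)),up((285,205),5,(325,215))]))
print('R',(lambda R:R)(__import__('scipy.spatial.transform').spatial.transform.Rotation.from_quat(np.roll(sense()['ee_rot'],-1)).as_matrix()))
E
```

```text
head [ 578.0816 -336.7237    1.1872    2.1358] 122.37179462582995 [-0.2  0.1  0.1  0.5  0.4 -0.3 -0.2 -0.6 -0.   0.1  0.4  0.5  0.2  0.5
 -0.1  0.2 -0.7 -1.2  0.4 -0. ]
stand [557.5702 221.2058  -4.5438   1.3582] 77.81808196603757 [ 0.1  0.2 -0.2  0.  -0.3  0.3  0.2  0.1  0.3  0.6 -0.9 -0.2 -0.7 -0.6
  0.6  0.3]
ledge [536.4686 123.4575] 550.4909865137354 tip [552.5058 197.7462]
tip tri (array([553.7717, 197.1804,  42.0603]), np.float64(0.02612346443191882))
R [[-0.0001  0.9346  0.3558]
 [ 0.0009  0.3558 -0.9346]
 [-1.      0.0002 -0.0009]]
```

Both fits agree within about 1 px. Head at (578,-337) with yaw 122°, stand at (558,221) with yaw 77.8°; the heights check out to within about 4 mm. Moving over the head.

```bash
python3 -m jog '[{"linear":[0,0.08,0],"rotation":[-0.2,0,0],"grip":70},{"linear":[0,0.18,0],"rotation":[-0.4,0,0],"grip":70},{"linear":[0,0.3,0],"rotation":[-0.6,0,0],"grip":70},{"linear":[0,0.42,0],"rotation":[-0.8,0,0],"grip":70},{"linear":[0,0.54,0],"rotation":[-1,0,0],"grip":70},{"linear":[0,0.64,0],"rotation":[-1,0,0],"grip":70},{"linear":[0,0.7,0],"rotation":[-1,0,0],"grip":70}]' 40
cat > rel.py <<'E'
import sys
from h import *
from scipy.spatial.transform import Rotation as Ro
# usage: rel.py x y z yaw(deg of tool z)
a=[float(v) for v in sys.argv[1:5]]
s=sense();R=Ro.from_quat(np.roll(s['ee_rot'],-1)).as_matrix()
th=np.radians(a[3]);z=np.array([np.cos(th),np.sin(th),0]);x=np.array([0,0,-1.]);y=np.cross(z,x)
T=np.c_[x,y,z]
print('t',s['time_s'],'pos',s['eef_pos'],'yaw',np.degrees(np.arctan2(R[1,2],R[0,2])),'tilt',R[2],'F',s['force'],'M',s['wrist_torque'],'w',s['grip_width'])
print('lin',R.T@(np.array(a[:3])-s['eef_pos'])/300,'rot',Ro.from_matrix(R.T@T).as_rotvec()/.5)
E
python3 rel.py 578 -337 200 32.4
```

```text
time_s: 0.73
eef_pos: [385.5, -414.1, 230.6]
ee_rot: [0.664, 0.244, 0.664, -0.243]
force: [0.6, -0.4, -0.0]
grip_width: 0.817
t 0.7333 pos [ 385.509  -414.0983  230.6365] yaw -40.35925932176524 tilt [-1.      0.0013 -0.001 ] F [ 0.5671 -0.418  -0.0107] M [ 0.0238 -0.0617  0.0217] w 0.8165794677432143
lin [0.1026 0.6112 0.3226] rot [-2.5398 -0.0001 -0.0035]
```

```bash
python3 -m jog '[{"linear":[0.02,0.1,0.05],"rotation":[-0.24,0,0],"grip":70},{"linear":[0.04,0.2,0.1],"rotation":[-0.48,0,0],"grip":70},{"linear":[0.06,0.3,0.15],"rotation":[-0.72,0,0],"grip":70},{"linear":[0.08,0.4,0.21],"rotation":[-0.96,0,0],"grip":70},{"linear":[0.1,0.5,0.27],"rotation":[-1,0,0],"grip":70},{"linear":[0.1,0.58,0.31],"rotation":[-1,0,0],"grip":70},{"linear":[0.1,0.61,0.32],"rotation":[-1,0,0],"grip":70}]'
python3 -m jog '[{"linear":[0,0,0],"rotation":[-0.24,0,0],"grip":70},{"linear":[0,0,0],"rotation":[-0.48,0,0],"grip":70},{"linear":[0,0,0],"rotation":[-0.72,0,0],"grip":70},{"linear":[0,0,0],"rotation":[-0.96,0,0],"grip":70},{"linear":[0,0,0],"rotation":[-1,0,0],"grip":70}]'
python3 rel.py 578 -337 200 32.4
```

```text
time_s: 1.32
eef_pos: [579.7, -334.5, 199.3]
ee_rot: [0.703, 0.072, 0.704, -0.07]
force: [-0.1, 1.0, 1.0]
grip_width: 0.818
time_s: 1.73
eef_pos: [579.2, -334.9, 199.3]
ee_rot: [0.699, -0.105, 0.699, 0.108]
force: [-0.1, 0.2, -0.1]
grip_width: 0.822
t 1.7333 pos [ 579.1741 -334.8725  199.2561] yaw 17.338591606457587 tilt [-1.      0.0034 -0.0001] F [-0.0686  0.1578 -0.0528] M [-0.0309 -0.0108 -0.0664] w 0.8223069700500378
lin [-0.0025 -0.0056 -0.0058] rot [-0.5257  0.0007 -0.0068]
```

```bash
python3 -m jog '[{"linear":[0,-0.005,-0.005],"rotation":[-0.24,0,0],"grip":70},{"linear":[0,-0.005,-0.005],"rotation":[-0.48,0,0],"grip":70},{"linear":[0,-0.005,-0.005],"rotation":[-0.53,0,0],"grip":70},{"linear":[0,-0.005,-0.005],"rotation":[-0.53,0,0],"grip":70}]'
python3 - <<'E'
from h import *
import cv2,pickle
c=calibration('wrist');p,d=capture('wrist')
pickle.dump((c,d),open('pics/w1.pkl','wb'));cv2.imwrite('pics/w1.png',cv2.resize(p[:,:,::-1],(784,588),interpolation=cv2.INTER_CUBIC))
E
python3 rel.py 578 -337 200 32.4
```

```text
time_s: 2.07
eef_pos: [577.8, -337.0, 199.2]
ee_rot: [0.679, -0.196, 0.679, 0.198]
force: [0.8, 0.5, -0.0]
grip_width: 0.817
t 2.1167 pos [ 577.8385 -336.987   199.2626] yaw 32.315627424918354 tilt [-1.      0.0035  0.0007] F [ 0.2048 -0.9451 -0.4064] M [ 0.0375 -0.0207 -0.0267] w 0.8177032577018488
lin [-0.0025 -0.0003  0.0004] rot [-0.0029  0.0013 -0.0069]
```

View pics/w1.png

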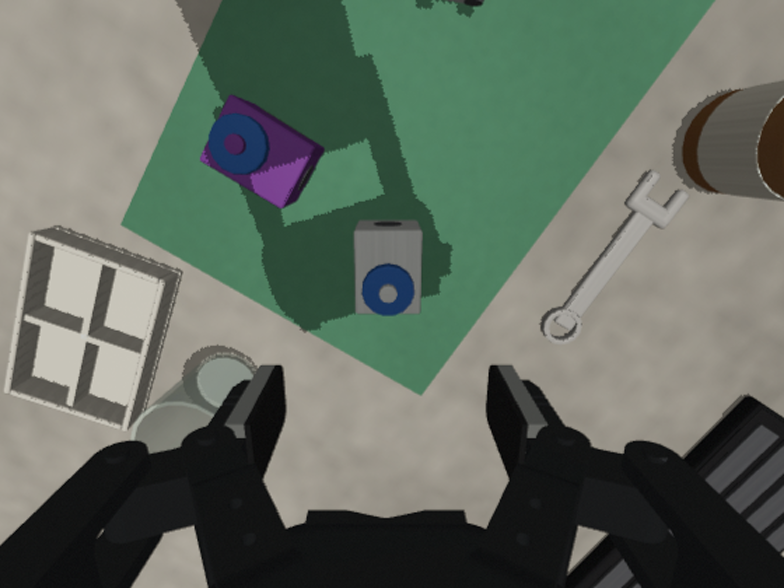

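Wrist view: head upright and square in the image, top face corners at about (355,231), (421,231), (422,314), (355,314), stub at (388,293), bore towards the image top. The purple look-alike is at (260,150), clear of the fingers.

Run:
```python
from h import *
import pickle
w,d=pickle.load(open('pics/w1.pkl','rb'));t,s=calibration('top'),calibration('scene')
U=up([(355,314),(422,314),(421,231),(355,231),(388,293)],1.4,(0,0))
M=np.array([[-30,-23,50],[-30,23,50],[30,23,50],[30,-23,50],[-10,0,66.]])
W=[ray(w,u,52) for u in U[:4]];print(np.array(W));print(ray(w,U[4],68), d[209,277],d[180,277])
A=up([(232,88),(291,162),(190,240),(133,165),(234,143)],5,(320,180))
print('stub',tri([t,w],[A[4],U[4]]),tri([s,w],[up((158,230),6,(190,140)),U[4]]))
# left in image=? try both orders
for o in ([0,1,2,3,4],[1,0,3,2,4]):
  p,f=fit([w],[U[o]],M,[578,-337,2,2.14]);print('w',p,np.degrees(p[3]),np.abs(f).max())
  p,f=fit([w,t],[U[o],A],M,[578,-337,2,2.14]);print('wt',p,np.degrees(p[3]),np.abs(f).max())
```

```text
[[ 575.8786 -372.8054   52.    ]
 [ 615.4901 -347.6611   52.    ]
 [ 582.4384 -299.5779   52.    ]
 [ 545.629  -322.9613   52.    ]]
[ 584.3344 -343.3034   68.    ] 286.9311 293.75946
stub (array([ 588.588 , -349.6519,   43.4471]), np.float64(0.009906714160621277)) (array([ 584.3681, -343.4172,   68.232 ]), np.float64(0.6329826161619678))
w [ 717.2771 -538.8532 -908.5047    2.148 ] 123.06866111547889 29.851272430030065
wt [ 654.9173 -428.7534 -449.7128    2.1441] 122.84931859532479 37.308594860635196
w [ 580.889  -337.3927   -6.02      2.1412] 122.68301959760392 1.2720587345548893
wt [ 580.8269 -337.6711   -6.9668    2.1418] 122.7162250769016 1.5310906865687457
```

```bash
python3 rel.py 579 -336.3 19 32.5; python3 -m jog '[{"linear":[0.08,0.0,0.003],"rotation":[0,0,-0.006],"grip":70},{"linear":[0.2,0.0,0.003],"rotation":[0,0,-0.006],"grip":70},{"linear":[0.32,0,0.004],"rotation":[0,0,-0.006],"grip":70},{"linear":[0.42,0,0.004],"rotation":[0,0,-0.006],"grip":70},{"linear":[0.5,0,0.004],"rotation":[0,0,-0.006],"grip":70},{"linear":[0.55,0,0.004],"rotation":[0,0,-0.006],"grip":70},{"linear":[0.58,0,0.004],"rotation":[0,0,-0.006],"grip":70},{"linear":[0.6,0,0.004],"rotation":[0,0,-0.006],"grip":70},{"linear":[0.6,0,0.004],"rotation":[0,0,-0.006],"grip":70}]';python3 rel.py 579 -336.3 19 32.5
```

```text
t 2.1167 pos [ 577.8385 -336.987   199.2626] yaw 32.315627424918354 tilt [-1.      0.0035  0.0007] F [ 0.2048 -0.9451 -0.4064] M [ 0.0375 -0.0207 -0.0267] w 0.8177032577018488
lin [ 0.6009 -0.0022  0.0041] rot [-0.0064  0.0013 -0.0069]
time_s: 2.87
eef_pos: [578.4, -335.7, 18.7]
ee_rot: [0.679, -0.196, 0.679, 0.197]
force: [-0.3, 0.2, -0.1]
grip_width: 0.818
t 2.8667 pos [ 578.3924 -335.6983   18.704 ] yaw 32.23687223845977 tilt [-1.      0.0013  0.0004] F [-0.3023  0.1692 -0.1292] M [ 0.0011 -0.0423 -0.0145] w 0.8181315797714995
lin [-0.001  -0.0028  0.0006] rot [-0.0092  0.0008 -0.0026]
```

Now grip, 60 N.

```bash
python3 -m jog '[{"linear":[0,-0.002,0],"rotation":[-0.01,0,0],"grip":60},{"linear":[0,-0.002,0],"rotation":[-0.01,0,0],"grip":52},{"linear":[0,-0.002,0],"rotation":[-0.01,0,0],"grip":46},{"linear":[0,-0.002,0],"rotation":[-0.01,0,0],"grip":36},{"linear":[0,-0.002,0],"rotation":[-0.01,0,0],"grip":36},{"linear":[0,-0.002,0],"rotation":[-0.01,0,0],"grip":36},{"linear":[0,-0.002,0],"rotation":[-0.01,0,0],"grip":36},{"linear":[0,-0.002,0],"rotation":[-0.01,0,0],"grip":36}]' 60;python3 rel.py 579 -336.3 19 32.5
python3 - <<'E'
from h import *
import cv2
p,d=capture('wrist');cv2.imwrite('pics/w2.png',p[:,:,::-1])
E
```

```text
time_s: 3.53
eef_pos: [579.3, -336.6, 20.0]
ee_rot: [0.679, -0.198, 0.678, 0.198]
force: [0.0, 0.9, 6.0]
grip_width: 0.527
t 3.5333 pos [ 579.2665 -336.5778   20.0254] yaw 32.519197009235874 tilt [-1.     -0.0007  0.0011] F [0.0228 0.8722 5.9665] M [ 0.1045  0.1165 -0.0678] w 0.5272460952645912
lin [ 0.0034  0.0013 -0.0003] rot [0.0007 0.0022 0.0015]
```

View pics/w2.png

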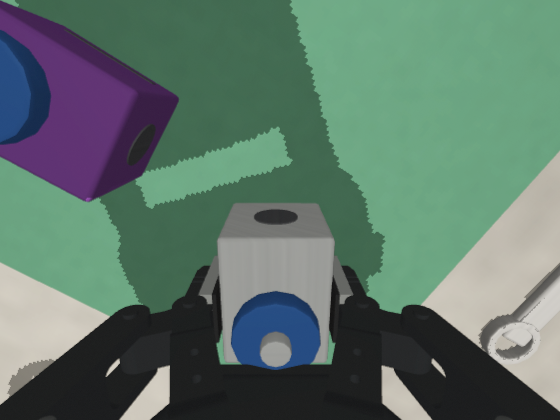

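Grip width ~45 mm, head square between the pads, bore facing image top. Lift.

```bash
python3 -m jog '[{"linear":[-0.04,0,0],"rotation":[0,0,0],"grip":36},{"linear":[-0.12,0,0],"rotation":[0,0,0],"grip":36},{"linear":[-0.22,0,0],"rotation":[0,0,0],"grip":36},{"linear":[-0.32,0,0],"rotation":[0,0,0],"grip":36},{"linear":[-0.42,0,0],"rotation":[0,0,0],"grip":36},{"linear":[-0.5,0,0],"rotation":[0,0,0],"grip":36},{"linear":[-0.54,0,0],"rotation":[0,0,0],"grip":36},{"linear":[-0.56,0,0],"rotation":[0,0,0],"grip":36},{"linear":[-0.56,0,0],"rotation":[0,0,0],"grip":36}]';python3 rel.py 558 -106 188 10
python3 - <<'E'
from h import *
import cv2
p,d=capture('wrist');cv2.imwrite('pics/w3.png',p[:,:,::-1])
E
```

```text
time_s: 4.33
eef_pos: [579.1, -336.6, 189.3]
ee_rot: [0.68, -0.199, 0.678, 0.197]
force: [0.4, -0.1, -5.8]
grip_width: 0.531
t 4.3333 pos [ 579.1309 -336.6041  189.2523] yaw 32.51825352327359 tilt [-1.     -0.0022  0.0015] F [ 0.3518 -0.1441 -5.8237] M [-0.0113 -0.0106  0.0245] w 0.5311023232249887
lin [0.0032 0.686  0.3538] rot [0.786  0.0038 0.0037]
```

View pics/w3.png

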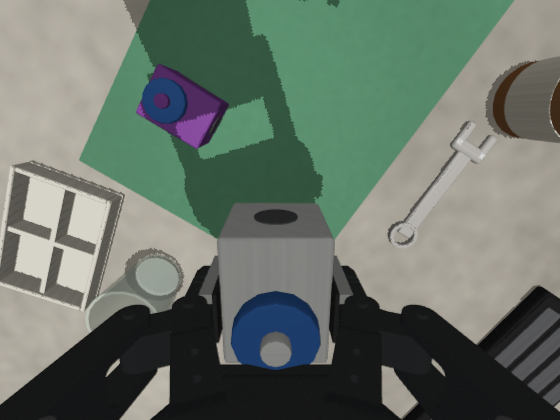

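Head held, unmoved in the grip (same pixels). Now across.

```bash
python3 -m jog '[{"linear":[0,0.04,0.02],"rotation":[0.1,0,0],"grip":36},{"linear":[0,0.11,0.055],"rotation":[0.2,0,0],"grip":36},{"linear":[0,0.21,0.1],"rotation":[0.3,0,0],"grip":36},{"linear":[0,0.31,0.16],"rotation":[0.4,0,0],"grip":36},{"linear":[0,0.41,0.21],"rotation":[0.5,0,0],"grip":36},{"linear":[0,0.5,0.26],"rotation":[0.6,0,0],"grip":36},{"linear":[0,0.58,0.3],"rotation":[0.7,0,0],"grip":36},{"linear":[0,0.64,0.33],"rotation":[0.79,0,0],"grip":36},{"linear":[0,0.67,0.345],"rotation":[0.79,0,0],"grip":36},{"linear":[0,0.686,0.354],"rotation":[0.79,0,0],"grip":36}]';python3 rel.py 534 113 188 -12.2
```

```text
time_s: 5.22
eef_pos: [557.2, -104.5, 186.8]
ee_rot: [0.704, -0.061, 0.705, 0.062]
force: [0.4, -0.2, -3.8]
grip_width: 0.528
t 5.2167 pos [ 557.2118 -104.5035  186.8192] yaw 10.035640039217531 tilt [-1.      0.0014 -0.001 ] F [ 0.4372 -0.2438 -3.7778] M [ 0.0172  0.0341 -0.0056] w 0.5282330650605921
lin [-0.003   0.7274  0.0501] rot [ 0.7762 -0.0025 -0.0024]
```

```bash
python3 -m jog '[{"linear":[0,0.04,0.003],"rotation":[0.1,0,0],"grip":36},{"linear":[0,0.11,0.008],"rotation":[0.2,0,0],"grip":36},{"linear":[0,0.21,0.015],"rotation":[0.3,0,0],"grip":36},{"linear":[0,0.32,0.022],"rotation":[0.4,0,0],"grip":36},{"linear":[0,0.43,0.03],"rotation":[0.5,0,0],"grip":36},{"linear":[0,0.53,0.037],"rotation":[0.6,0,0],"grip":36},{"linear":[0,0.61,0.042],"rotation":[0.7,0,0],"grip":36},{"linear":[0,0.67,0.046],"rotation":[0.777,0,0],"grip":36},{"linear":[0,0.71,0.048],"rotation":[0.777,0,0],"grip":36},{"linear":[0,0.727,0.05],"rotation":[0.777,0,0],"grip":36},{"linear":[0,0.727,0.05],"rotation":[0.777,0,0],"grip":36},{"linear":[0,0.727,0.05],"rotation":[0.777,0,0],"grip":36}]';python3 rel.py 534 113 188 -12.2
python3 - <<'E'
from h import *
import cv2,pickle
c=calibration('wrist');p,d=capture('wrist')
pickle.dump((c,d),open('pics/w4.pkl','wb'));cv2.imwrite('pics/w4.png',cv2.resize(p[:,:,::-1],(784,588),interpolation=cv2.INTER_CUBIC))
E
```

```text
time_s: 6.22
eef_pos: [534.3, 111.9, 186.9]
ee_rot: [0.703, 0.075, 0.704, -0.075]
force: [0.4, -0.4, -4.7]
grip_width: 0.53
t 6.2167 pos [534.2744 111.8579 186.8544] yaw -12.199619150862812 tilt [-1.      0.0004 -0.0016] F [ 0.3773 -0.3625 -4.6663] M [-0.0118  0.0501 -0.0334] w 0.5300203148943351
lin [-0.0038  0.0035 -0.0017] rot [ 0.     -0.0032 -0.0008]
```

View pics/w4.png

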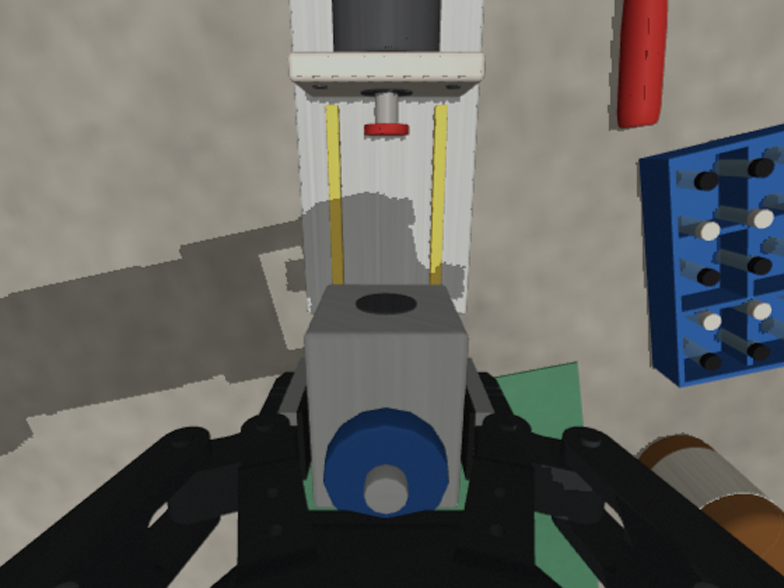

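Well aligned: plunger pad centred at (387,129), rails' inner edges at x≈338 and 436 near the plate, head bore at (386,303). Working out the offsets.

Run:
```python
from h import *
import pickle
w,d=pickle.load(open('pics/w4.pkl','rb'));t,s=calibration('top'),calibration('scene')
f=lambda p:up(p,1.4,(0,0))
tip=f((387,131))
print('tip z45',ray(w,tip,45),'top+w',tri([t,w],[up((440,222),5,(50,195)),tip]),'s+w',tri([s,w],[up((285,205),5,(325,215)),tip]))
L=[ray(w,f(p),28) for p in((339,106),(344,280))];R=[ray(w,f(p),28) for p in((436,106),(431,265))]
print(L,R)
for a in(L,R):
  v=a[0]-a[1];print('yaw',np.degrees(np.arctan2(v[1],v[0])))
print('width',np.hypot(*(L[0]-R[0])[:2]))
# plate front top edge corners z=85 (290,78?) front upper edge
P=[ray(w,f(p),85) for p in((290,78),(484,78))];print(P,np.hypot(*(P[0]-P[1])[:2]));v=P[1]-P[0];print(np.degrees(np.arctan2(v[1],v[0]))+90)
# position in stand frame yaw 77.8 relative to TCP
u=np.radians(77.8);e=np.array([np.cos(u),np.sin(u)]);n=np.array([-e[1],e[0]]);T=sense()['eef_pos'][:2]
for nm,p in [('tip',ray(w,tip,45)),('L0',L[0]),('L1',L[1]),('R0',R[0]),('R1',R[1]),('Pm',(P[0]+P[1])/2),('fit',np.array([552.5,197.7]))]:
  q=p[:2]-T;print(nm,'x',q@e,'y',q@n)
# held head: near bottom? face top corners z: TCP-17+50
zt=sense()['eef_pos'][2]-17+50
for p in((307,333),(466,333),(332,286),(440,286)): 
  q=ray(w,f(p),zt if p[1]==333 else zt)[:2]-T;print('head',q@e,q@n)
q=ray(w,f((386,489)),zt+16)[:2]-T;print('stub',q@e,q@n)
```

```text
tip z45 [554.6176 200.453   45.    ] top+w (array([554.9398, 201.0876,  29.8675]), np.float64(0.41841327314074306)) s+w (array([554.6633, 200.2173,  44.1147]), np.float64(1.083155309958272))
[array([528.2387, 222.1928,  28.    ]), array([504.1034, 110.4275,  28.    ])] [array([588.2407, 209.2762,  28.    ]), array([566.5442, 108.2223,  28.    ])]
yaw 77.81433393996062
yaw 77.8824164304931
width 61.376595957162834
[array([511.6048, 233.324 ,  85.    ]), array([607.1359, 212.7521,  85.    ])] 97.72100076341633
77.84739313123542
tip x 91.04489298659378 y -1.151150521548032
L0 x 106.71923017762853 y 29.226190909234262
L1 x -7.622391994438792 y 29.19758555653054
R0 x 106.77420144520133 y -32.150380430720524
R1 x 3.417479212478134 y -32.299052777294065
Pm x 114.12427024235186 y -1.0237607583188488
fit x 87.90656306145323 y 0.33685170323316344
head 31.739540096004518 20.36545901633904
head 31.805451765725646 -22.0171083976362
head 44.817768181204336 13.23312827769676
head 44.856751705583896 -14.59065379404626
stub -4.770792107798239 -0.751865900008461
```

```bash
python3 -m jog '[{"linear":[0.04,0.01,0.002],"rotation":[0,-0.003,0],"grip":36},{"linear":[0.12,0.02,0.002],"rotation":[0,-0.003,0],"grip":36},{"linear":[0.21,0.03,0.002],"rotation":[0,-0.003,0],"grip":36},{"linear":[0.3,0.03,0.002],"rotation":[0,-0.003,0],"grip":36},{"linear":[0.37,0.03,0.002],"rotation":[0,-0.003,0],"grip":36},{"linear":[0.42,0.03,0.002],"rotation":[0,-0.003,0],"grip":36},{"linear":[0.45,0.03,0.002],"rotation":[0,-0.003,0],"grip":36},{"linear":[0.465,0.03,0.002],"rotation":[0,-0.003,0],"grip":36},{"linear":[0.475,0.03,0.002],"rotation":[0,-0.003,0],"grip":36},{"linear":[0.475,0.03,0.002],"rotation":[0,-0.003,0],"grip":36},{"linear":[0.475,0.03,0.002],"rotation":[0,-0.003,0],"grip":36}]';python3 rel.py 536 122 38 -12.2
python3 - <<'E'
from h import *
import cv2,pickle
c=calibration('wrist');p,d=capture('wrist')
pickle.dump((c,d),open('pics/w5.pkl','wb'));cv2.imwrite('pics/w5.png',cv2.resize(p[:,:,::-1],(784,588),interpolation=cv2.INTER_CUBIC))
p,d=capture('scene');cv2.imwrite('pics/s5.png',cv2.resize(p[215:320,325:455,::-1],None,fx=5,fy=5,interpolation=cv2.INTER_CUBIC))
E
```

```text
time_s: 7.18
eef_pos: [537.1, 120.3, 45.2]
ee_rot: [0.704, 0.076, 0.703, -0.075]
force: [0.5, -0.1, -3.9]
grip_width: 0.53
t 7.1833 pos [537.1059 120.342   45.2341] yaw -12.243117633054792 tilt [-1.      0.0007  0.0014] F [ 0.4887 -0.1018 -3.8975] M [-0.044  -0.0276  0.0176] w 0.53029308319733
lin [ 0.0241  0.0046 -0.0048] rot [-0.0015  0.0028 -0.0015]
```

View pics/w5.png

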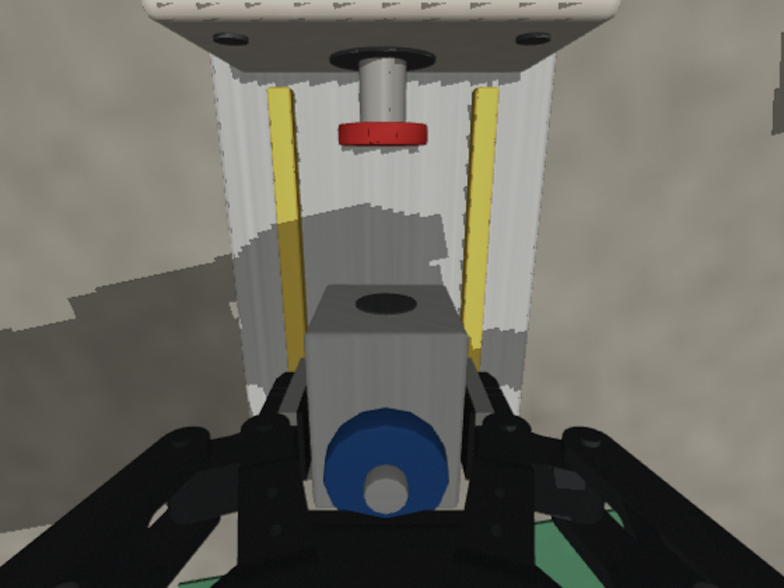

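View pics/s5.png

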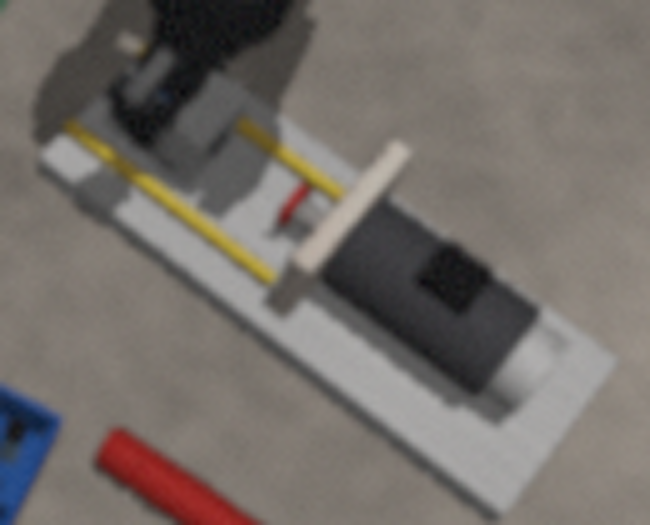

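The pad (383) and channel centre (383) sit about 1.2 mm left of the head (386). Correct this and lower to contact.

```bash
python3 -m jog '[{"linear":[0.006,0,-0.004],"rotation":[0,0.003,0],"grip":36},{"linear":[0.012,0,-0.004],"rotation":[0,0.003,0],"grip":36},{"linear":[0.017,0,-0.004],"rotation":[0,0.003,0],"grip":36},{"linear":[0.021,0,-0.004],"rotation":[0,0.003,0],"grip":36},{"linear":[0.023,0,-0.004],"rotation":[0,0.003,0],"grip":36},{"linear":[0.023,0,-0.004],"rotation":[0,0.003,0],"grip":36}]';python3 rel.py 536 122 38 -12.2
```

```text
time_s: 7.78
eef_pos: [535.9, 120.7, 38.2]
ee_rot: [0.703, 0.076, 0.703, -0.075]
force: [-0.1, 0.2, -4.3]
grip_width: 0.529
t 7.7833 pos [535.8606 120.7335  38.2135] yaw -12.230305015581362 tilt [-1.      0.0008 -0.0002] F [-0.0515  0.1541 -4.3405] M [0.0382 0.0278 0.0158] w 0.5286731794444904
lin [ 0.0007  0.0042 -0.0004] rot [-0.0011 -0.0004 -0.0015]
```

```bash
python3 -m jog '[{"linear":[0.002,0,0],"rotation":[0,0,0],"grip":36},{"linear":[0.004,0,0],"rotation":[0,0,0],"grip":36},{"linear":[0.004,0,0],"rotation":[0,0,0],"grip":36}]';python3 rel.py 536 122 38 -12.2
```

```text
time_s: 8.03
eef_pos: [535.9, 120.8, 38.0]
ee_rot: [0.703, 0.076, 0.703, -0.075]
force: [-4.8, -0.1, 6.4]
grip_width: 0.527
t 8.0333 pos [535.9233 120.761   38.0311] yaw -12.22459616731745 tilt [-1.      0.0007  0.0001] F [-4.8425 -0.0958  6.3894] M [-0.073   0.753  -0.0509] w 0.5266733320097619
lin [ 0.0001  0.0041 -0.0006] rot [-0.0009  0.0002 -0.0014]
```

Contact with the ledge (Fz −4→+6 N at the expected height), face about 48 mm clear of the plunger. Slide most of the way.

```bash
python3 -m jog '[{"linear":[0,0,0],"rotation":[0,0,0],"grip":36},{"linear":[0,0.015,0],"rotation":[0,0,0],"grip":36},{"linear":[0,0.035,0],"rotation":[0,0,0],"grip":36},{"linear":[0,0.055,0],"rotation":[0,0,0],"grip":36},{"linear":[0,0.075,0],"rotation":[0,0,0],"grip":36},{"linear":[0,0.095,0],"rotation":[0,0,0],"grip":36},{"linear":[0,0.11,0],"rotation":[0,0,0],"grip":36},{"linear":[0,0.12,0],"rotation":[0,0,0],"grip":36},{"linear":[0,0.12,0],"rotation":[0,0,0],"grip":36}]';python3 rel.py 545.8 166.4 38 -12.2
python3 - <<'E'
from h import *
import cv2,pickle
c=calibration('wrist');p,d=capture('wrist')
pickle.dump((c,d),open('pics/w6.pkl','wb'));cv2.imwrite('pics/w6.png',cv2.resize(p[:,:,::-1],(784,588),interpolation=cv2.INTER_CUBIC))
E
```

```text
time_s: 8.78
eef_pos: [543.7, 156.8, 38.1]
ee_rot: [0.703, 0.076, 0.703, -0.075]
force: [-0.4, 3.3, -2.4]
grip_width: 0.528
t 8.7833 pos [543.7301 156.8453  38.0868] yaw -12.193751414854976 tilt [-1.      0.0014  0.0004] F [-0.4407  3.3066 -2.3559] M [ 0.2544 -0.0371  0.0395] w 0.5283588214039638
lin [0.0003 0.0326 0.    ] rot [ 0.0002  0.0009 -0.0028]
```

View pics/w6.png

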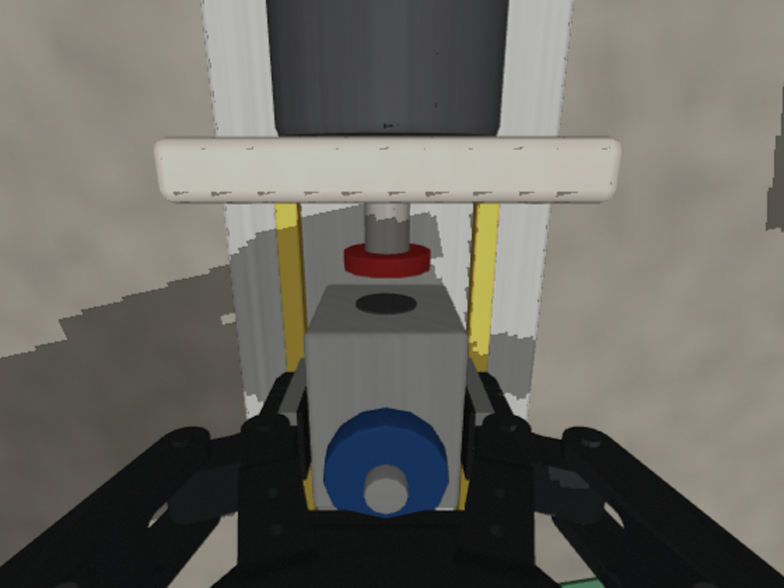

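Centred (pad 387, head 386), plate edge parallel to the head's edge, pad not yet touched. Creep on to find contact.

```bash
cat > st.py <<'E'
from h import *
s=sense();e=np.array([.2113,.9774,0]);n=np.array([.9774,-.2113,0])
print('t',s['time_s'],'x',s['eef_pos']@e,'lat',s['eef_pos']@n,'z',s['eef_pos'][2],'F',s['force']@e,s['force']@n,s['force'][2])
E
python3 st.py
python3 -m jog '[{"linear":[0,0.008,0],"rotation":[0,0,0],"grip":36},{"linear":[0,0.014,0],"rotation":[0,0,0],"grip":36},{"linear":[0,0.018,0],"rotation":[0,0,0],"grip":36},{"linear":[0,0.02,0],"rotation":[0,0,0],"grip":36}]' | head -1;python3 st.py
python3 -m jog '[{"linear":[0,0.005,0],"rotation":[0,0,0],"grip":36},{"linear":[0,0.01,0],"rotation":[0,0,0],"grip":36},{"linear":[0,0.01,0],"rotation":[0,0,0],"grip":36}]' | head -1;python3 st.py
python3 -m jog '[{"linear":[0,0.005,0],"rotation":[0,0,0],"grip":36},{"linear":[0,0.01,0],"rotation":[0,0,0],"grip":36},{"linear":[0,0.01,0],"rotation":[0,0,0],"grip":36}]' | head -1;python3 st.py
```

```text
t 8.8333 x 267.93639922810536 lat 498.3099764066959 z 38.1096857341676 F 2.072965078748108 -0.10898244583552368 -2.0579857607169023
time_s: 9.17
t 9.1667 x 273.92070843164583 lat 498.31547497775983 z 38.08522562719044 F -0.8594018817502581 0.3310878341716778 -1.7679132481999784
time_s: 9.42
t 9.4167 x 277.1860802383846 lat 498.32650214439826 z 38.09069723946316 F -0.5385393710801617 0.9044428467426731 -2.3645928000209726
time_s: 9.67
t 9.6667 x 280.5071101422596 lat 498.2952710443836 z 38.09994168453707 F -0.12823863739641897 -0.43409460781607084 -1.7822782016672323
```

```bash
python3 -m jog '[{"linear":[0,0.005,0],"rotation":[0,0,0],"grip":36},{"linear":[0,0.01,0],"rotation":[0,0,0],"grip":36},{"linear":[0,0.01,0],"rotation":[0,0,0],"grip":36}]' | head -1;python3 st.py
python3 -m jog '[{"linear":[0,0.005,0],"rotation":[0,0,0],"grip":36},{"linear":[0,0.01,0],"rotation":[0,0,0],"grip":36},{"linear":[0,0.01,0],"rotation":[0,0,0],"grip":36}]' | head -1;python3 st.py
python3 - <<'E'
from h import *
import cv2,pickle
c=calibration('wrist');p,d=capture('wrist')
cv2.imwrite('pics/w7.png',cv2.resize(p[120:330,140:420,::-1],None,fx=2.5,fy=2.5,interpolation=cv2.INTER_CUBIC))
E
```

```text
time_s: 9.92
t 9.9167 x 283.5612883440553 lat 498.25934371388405 z 38.05988933254505 F -2.9041937581043444 -0.9382158626830109 -2.271183539286832
time_s: 10.17
t 10.1667 x 286.36182036811164 lat 498.28469756203236 z 38.05681332037177 F -4.953232831862324 0.47527505604137216 -1.1533374181395977
```

View pics/w7.png

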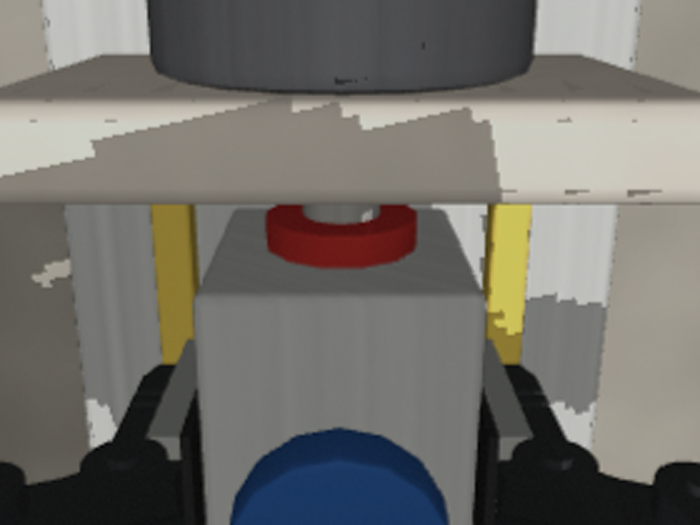

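Pad is flat against the face and centred (342 vs head 338 in the crop). Force/position slope gives contact near x≈281; go about 5 mm more.

```bash
python3 -m jog '[{"linear":[0,0.004,0],"rotation":[0,0,0],"grip":36},{"linear":[0,0.008,0],"rotation":[0,0,0],"grip":36},{"linear":[0,0.012,0],"rotation":[0,0,0],"grip":36},{"linear":[0,0.016,0],"rotation":[0,0,0],"grip":36},{"linear":[0,0.016,0],"rotation":[0,0,0],"grip":36},{"linear":[0,0.016,0],"rotation":[0,0,0],"grip":36}]' | head -1;python3 st.py
python3 - <<'E'
from h import *
import cv2,pickle
fs=[]
for i in range(6):
  c=calibration('wrist');p,d=capture('wrist');s=sense();fs.append([s['force']@[.2113,.9774,0],s['eef_pos']@[.2113,.9774,0],s['force'][2]])
print(np.array(fs),np.mean(fs,0))
cv2.imwrite('pics/w8.png',cv2.resize(p[120:330,140:420,::-1],None,fx=2.5,fy=2.5,interpolation=cv2.INTER_CUBIC))
for n,r in(('top',(195,285,50,210)),('scene',(215,320,325,455))):
  p,d=capture(n);cv2.imwrite(f'pics/{n}8.png',cv2.resize(p[r[0]:r[1],r[2]:r[3],::-1],None,fx=5,fy=5,interpolation=cv2.INTER_CUBIC))
  cv2.imwrite(f'pics/{n}8f.png',p[:,:,::-1])
E
python3 rel.py 546 160 38 -12.2
```

```text
time_s: 10.72
t 10.7167 x 290.35413784192093 lat 498.2988832006537 z 38.08133087679334 F -8.289141461021016 -0.7494256603378271 -0.23715965645884007
[[ -9.0641 290.3653  -0.1254]
 [ -8.8626 290.3365  -0.8346]
 [ -8.1933 290.3396  -0.3214]
 [ -8.2978 290.3521  -1.1449]
 [ -8.395  290.3506  -0.9559]
 [ -8.6698 290.3563   0.0453]] [ -8.5804 290.35    -0.5561]
t 11.1167 pos [548.3878 178.5112  38.0623] yaw -12.171194760190485 tilt [-1.     -0.0006 -0.0003] F [-2.0511 -8.2554 -0.0344] M [-1.3593  0.3224  0.0528] w 0.5271243726679639
lin [ 0.0002 -0.062   0.0052] rot [ 0.001  -0.0007  0.0012]
```

View pics/w8.png

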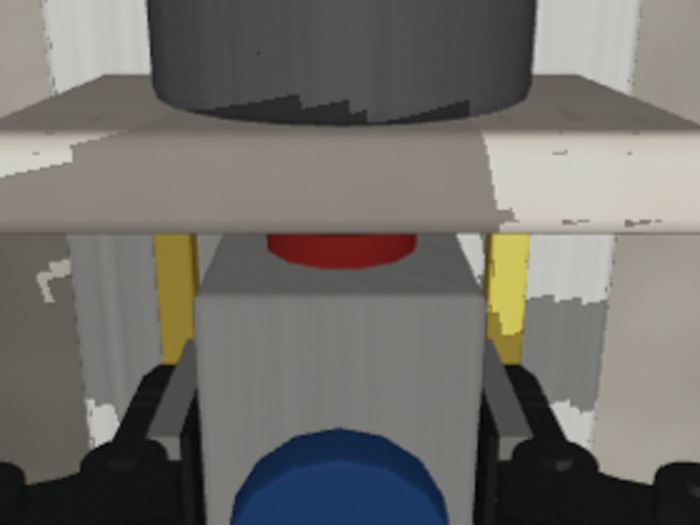

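View pics/scene8.png

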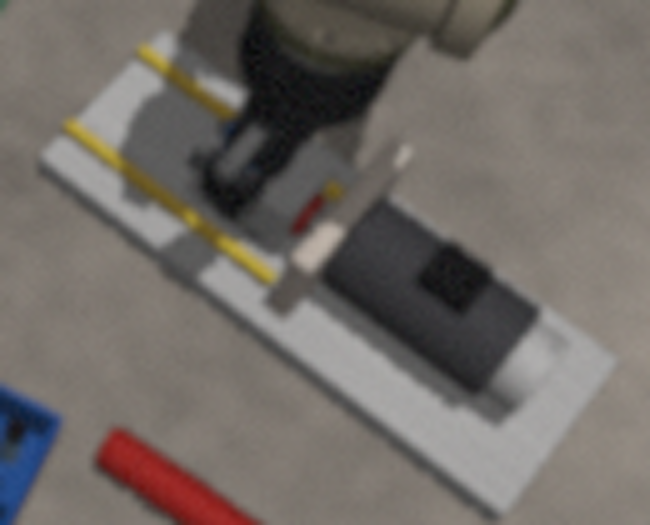

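View pics/top8f.png

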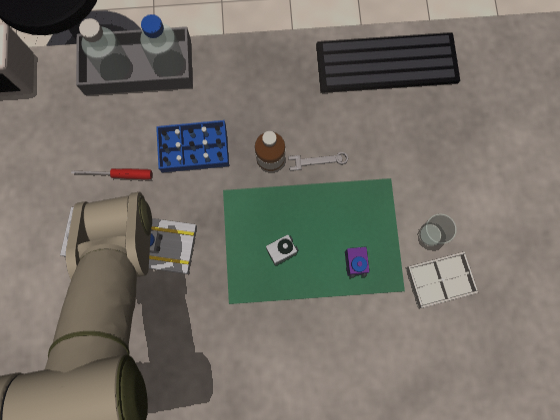

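Plunger about 8.6 mm in, head square and everything else in the top view unmoved. A final ~1.5 mm.

```bash
python3 -m jog '[{"linear":[0,0.003,0],"rotation":[0,0,0],"grip":36},{"linear":[0,0.006,0],"rotation":[0,0,0],"grip":36},{"linear":[0,0.006,0],"rotation":[0,0,0],"grip":36},{"linear":[0,0.006,0],"rotation":[0,0,0],"grip":36},{"linear":[0,0.006,0],"rotation":[0,0,0],"grip":36},{"linear":[0,0.006,0],"rotation":[0,0,0],"grip":36}]' | head -1;python3 st.py
python3 - <<'E'
from h import *
import cv2,pickle
fs=[]
for i in range(14):
  c=calibration('wrist');p,d=capture('wrist');s=sense();fs.append([s['force']@[.2113,.9774,0],s['eef_pos']@[.2113,.9774,0],s['eef_pos'][2],s['force'][2]])
print(np.array(fs)[::4],np.mean(fs,0),s['time_s'],s['grip_width'])
cv2.imwrite('pics/w9.png',cv2.resize(p[:,:,::-1],(784,588)))
E
```

```text
time_s: 11.62
t 11.6167 x 291.02769573303345 lat 498.30981053285007 z 38.12704465647686 F -10.401826357527899 -0.2601830041222979 0.06399963985309032
[[-10.1328 291.0369  38.1164   0.4921]
 [-10.9889 291.0358  38.1098   1.221 ]
 [-10.3345 291.0381  38.1308   1.1223]
 [ -9.8195 291.0279  38.1024   1.2746]] [-10.6907 291.0457  38.1218   0.775 ] 12.3167 0.531927859626878
```

View pics/w9.png

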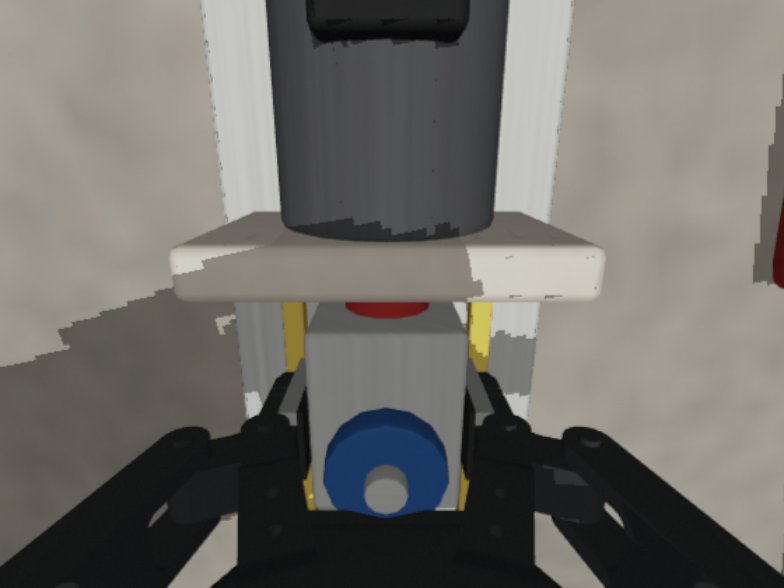

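Steady at about 10.6 N and about 9.8 mm in, with the face square on the pad. Handing in.

```bash
python3 -c "
from rig import *
print(finish_job())"; python3 st.py
```

```text
the job is handed in; nothing more can be done
None
the job is handed in; nothing more can be done
```

The blue-capped head is on the stand between the rails, pressed squarely against the plunger at about half travel. The arm is still gripping and pushing it, and I handed the job in at about 12.3 s.

- **Moves:** I gripped the head across its width at 60 N, lifted it, turned it about 45° and set it on the ledge. At set-down its face was about 48 mm clear of the plunger. From there I slid it in small steps until it met the pad, then pushed.
- **Push:** The mean push over the last 0.7 s was about 10.7 N, and the arm stayed within 0.1 mm. Contact began near x ≈ 281 mm along the pushing direction and the arm ended at 291.05 mm. That puts the plunger about 9.8 mm in, well short of its stop.
- **Fit:** The last wrist picture shows the pad centred on the head to within about 1 mm, and the head parallel to the plate and the rails. The grip width stayed at about 45 mm.
- **Rest of the bench:** The top view taken just before the last 0.7 mm of pushing shows everything else where it started, including the black head and the purple look-alike.
- **Disagreements:**
  - My first measurement of the stand's height came out about 4.5 mm too low.
  - One estimate of the head's height and one of the plunger's, from pairing the top and wrist cameras, were 15–25 mm too low. I ignored those two and used the other pairs, which agreed with the stated heights within about 3 mm.
  - The push reading probably includes up to about 1 N of friction on the ledge, which would still fit the position estimate.

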